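# Fit the film roll on its sprung spindle into the bench dispenser

## Robot

A 6-joint arm with a two-finger parallel gripper is mounted at the origin on the work surface. World frame = base frame: x ahead of the robot, y to its left, z up, the work surface at z = 0. Lengths are in m, angles in degrees, forces in N, time in s.
With the tool pointing down it reaches from about 0.25 to 0.725 m from the base axis. Payload 9.7 kg.
Tool frame: the origin (TCP) lies on the centre line of the jaws, within the pads' length; the fingertips stand 19 mm ahead of it and the grasp point (between the pads) is the TCP (bot.tcp_to_tips is the z of the fingertips in the tool frame, in m); z points along the fingers, y is the line along which they close (so a half turn about z gives the same grasp; the last joint's range is limited). The gripper opens to 85 mm and grips with 20 to 120 N. Pads are 22 mm wide; open, the fingers measure 114 mm over their backs; the gripper's body (76 mm by 85 mm) begins 54 mm behind the grasp point. The pads swing forward as they close: fully open they stand 13 mm farther back than shut.
Start: joints at [-76.662, 4.979, 10.078, 95.1, 0, 90], TCP at [0.127, -0.535, 0.228] pointing down, gripper open.
Joint ranges: [-179.16, 179.16], [-48.56, 103.87], [-65.8, 70.77], [-126.05, 130.52], [-82.76, 87.17], [-180, 180]. Speed limits (degrees/s): [127.2, 127.2, 147.25, 180, 180, 180].

## Interface

Orientations are given as [roll, pitch, yaw] about the fixed x, y, z axes, in that order (R = Rz(yaw) Ry(pitch) Rx(roll)).
In Python, from workcell import bot gives the robot as it stands. The module is installed in compiled form; this text tells all that it offers.
- The arm moves only by the tool play_rows, never from a script. Its argument "increments" is a list of rows, each an object with "slide": the shift along the tool's x, y, z in mm, a list of three; "angular": the turn, a rotation vector about the tool's x, y, z in degrees, a list of three; "claw": the opening, from -1 (shut) to 1 (fully open). In form: [{"slide": [x, y, z], "angular": [rx, ry, rz], "claw": claw}, ...]. A call has 1 to 8 rows; each row shifts and turns the commanded pose from where the row before left it, along the tool's axes as they then stand; what a row does not reach is not made up. A row lasts 1/10 s, in which the tool goes at most 50 mm and 8.59 degrees, less where a joint would pass 70% of its speed; a pose out of reach is approached as far as the arm can. A call is refused whole if a number of a shift passes 50 or a number of a turn 8.59, either way. A call with a gripper value outside its range is refused whole. The fingers move at their own pace and stop on an object; "squeeze" is the grip in N (left out, the last holds). Time passes only in rows, so rows that do not move let the fingers close. It gives the time, the measured TCP pose, the force, the opening and the grip force at its end, in the units of the state.
- bot.get_obs(): the state, without advancing time (a new reading comes with each control period).
- bot.camera(name): name is "side" or "top" or "wrist"; returns the picture (384x512x3 uint8, red, green, blue); there is no depth.
- bot.camera_info(name): a dict with "fovy" (degrees; the focal length in pixels is half the picture's height over the tangent of half this angle, whatever the lens; pixels are square), "cx", "cy" (the principal point, pixels), "R" (3x3) and "t" (3): a world point X has camera coordinates R X + t. Camera axes: x right, y down, z forward; pixel columns grow to the right and rows downward; lengths in m; the calibration is good to about 2 mm. A picture is of the moment at which its call begins: read the wrist's pose just before it. camera_info takes no time and is no camera call; for the wrist camera it gives the pose at the moment of the call.
- bot.job_done(): hands the job in; it is judged then, once.
The state is a dict: "time": time; "q": joint angles; "qd": joint speeds; "joint_efforts": joint torques, N m; "ee_pos": TCP position; "tcp_rot": TCP orientation; "wrist_force": force on the tool from outside, world axes, zero at the start; "torque": the same for the moment, N m; "opening": finger opening in m; "grasp_force": force on a finger pad.
Only numpy, scipy, OpenCV 4.12 (cv2) and the standard library are available. Lean on these libraries where they do the work, as an engineer would, in place of code of your own. Each camera call takes 0.05 s, during which the arm holds its last target. There are 200 camera calls.

## Task

Take the blue barrier-film roll from its cradle and fit it into the bench dispenser: press its orange sprung end into one recess, swing the other end in past the opposite cheek, and let the spring hold the roll between both cheeks with each end home in its recess, then let go and move clear. Leave the green roll and the other things where they are, and do not knock the clear hood.

Things in the scene. Friction and masses are not known exactly. Their poses are not given: they have to be found in the camera images.
- film_centre (a point): Centre of the blue film roll, a cylinder 54 mm in diameter and 84 mm long, 0.28 kg with its spindle. Its y axis lies along the spindle and points to the orange sprung end. At the start it lies level in a bay of the cradle, its axis 40 mm above the table, both sides of its middle free for fingers; so the fingers hold the roll, not the spindle inside it.
- spindle_mid (a point): Middle of the white spindle through the roll; axes as the roll's. A flange 36 mm wide and 3 mm thick at each end keeps the roll on, with 5 mm of play: with about 1.2 N of rub the roll slides up to 5 mm either way of the middle, so part of a push on the roll takes up play before it presses the spring.
- sprung_tip (a point): Round tip of the orange sprung pin, 10 mm in diameter, 86 mm along +y from the spindle's middle when free (169 mm over both tips).
- fixed_tip (a point): Flat end of the white fixed pin, 10 mm in diameter, on its axis, 83 mm along -y from the spindle's middle. Its edge does not ride over a cheek or find its recess by itself.
- plunger (a joint): How far the orange pin is pushed in, in m: 0 free, 0.018 fully in. The spring takes 3 N to start and 0.7 N more per mm (fully in 15.6 N). It is in 3 mm with both ends home; with the orange tip at the bottom of its recess it must be in at least 12 mm for the white tip to pass its cheek.
- roll_seat (a point): Point midway between the two recesses of the fixed dispenser, where the spindle's middle belongs (either way round), 85 mm above the table. Axes: -x to the dispenser's open front, +x to its back, y along the roll's axis to the left cheek, z up. Steel tear bar 77 to 83 mm in front of this point, its top 45 mm below it; the base plate's top is 75 mm below it.
- recess_left (a point): Centre of the mouth of a round blind recess, 14 mm in diameter and 9 mm deep, ringed by a thin dark line, in the inner face of the left (+y) cheek. The cheeks are upright white plates 14 mm thick, inner faces 148 mm apart; from the recess they reach 35 mm to the front, 78 mm to the back and 18 mm up. Axes as the seat's.
- recess_right (a point): The same in the right (-y) cheek.
- hood: Clear plastic dust hood of the dispenser, 176 mm wide; origin on the table under the roll seat, axes as the seat's. Its top sheet lies 95 to 99 mm above the seat, from 18 to 82 mm behind it, so a hand cannot come straight down on the seat but must lean back to the open front, some 40 degrees. Its back sheet is 78 mm behind the seat.
- cradle: Fixed grey cradle, a plate 235 x 100 x 8 mm with two bays of V blocks 110 mm apart along its x; the rolls lie along its y. Origin at the centre of its underside.
- green_centre (a point): Centre of the green film roll, same size, in the other bay of the cradle. Stays there.
- jar_centre (a point): Centre of a white jar with orange label and lid, 92 mm in diameter, 145 mm high, behind the working area. Stays.
- bowl_centre (a point): Centre (half-way up) of a black rubber mixing bowl, 100 mm across, 55 mm high. Stays.
- typodont_centre (a point): Centre of a small model jaw with teeth, 64 mm wide, 32 mm high. Stays.
- pump_centre (a point): Centre of a blue bottle, 66 mm in diameter, 170 mm high. Stays.
- cup_centre (a point): Centre of a white cup, 68 mm across, 80 mm high. Stays.
- spatula_grip (a point): Middle of the wooden handle of a mixing spatula lying on the table, about 280 mm long. Stays.
Not all that is in view belongs to the job. Leave any brown or purple look-alike of the part that bears roll_seat alone.

How it is judged (in metres and radians):
At the end, for the whole second after the job is handed in: The blue roll hangs between the dispenser's cheeks with both pins home in the recesses: the spindle's middle within 6 mm of the seat, its axis within 0.06 rad of the line between the recesses, the orange pin pushed in between 1 and 6 mm, the roll at rest and let go (distance between spindle_mid and roll_seat below 0.006 m and angle between the y axis of spindle_mid and the y axis of roll_seat, either way round below 0.06 rad and value of joint plunger between 0.001 and 0.006 m and linear speed of film below 0.01 m/s); the robot touches nothing.
It fails at once if the clear hood is struck or pushed with more than 10 N (contact force between hood and anything else above 10 N).
It fails at once if the green roll is moved by more than 15 mm (distance of green_centre from where it was at the start of the episode above 0.015 m).
It fails at once if a bystander is moved by more than 25 mm (distance of any of jar_centre, bowl_centre, typodont_centre, pump_centre, cup_centre, spatula_grip from where it was at the start of the episode above 0.025 m).
It also fails if it takes over 48 s, if anything falls off the work surface, if the arm or the gripper's body presses on something with over 40 N, if the wrist force passes 120 N, or if a joint passes its speed limit or range.

## Working session

There is one attempt and no reset: what is moved stays moved. The work goes in short steps, Python scripts to look and compute and a tool call to move; the robot and the scene stay as the last step left them, time stands still between calls to the robot, and variables do not carry over. Pictures are saved under pics/ and viewed, at most 10 in all, crops included, and the job is handed in when it is done.

Besides the shell and the picture viewer there is one more tool, called after "Emit:" in YAML: its name, and indented under it one key for each argument. play_rows: Moves the arm, as the interface text tells. Its arguments: {"type":"object","properties":{"increments":{"type":"array"},"squeeze":{"type":"number"}},"required":["increments"]}

```bash
mkdir -p pics; python3 - <<'E'
from workcell import bot
import cv2,numpy as np
a=bot.camera("side");b=bot.camera("top")
np.save('side0.npy',a);np.save('top0.npy',b)
cv2.imwrite('pics/side0.png',cv2.resize(a[:,:,::-1],(800,600),interpolation=cv2.INTER_CUBIC))
cv2.imwrite('pics/top0.png',cv2.resize(b[:,:,::-1],(800,600),interpolation=cv2.INTER_CUBIC))
for n in("side","top","wrist"):
    i=bot.camera_info(n);print(n,{k:np.round(v,4).tolist() for k,v in i.items() if not isinstance(v,str)}, (-np.array(i['R']).T@i['t']).round(3))
print(bot.get_obs(),bot.tcp_to_tips)
E
```

```text
side {'fovy': 52.6858, 'cx': 255.0731, 'cy': 192.0601, 'R': [[-0.9746, -0.2234, -0.0137], [-0.1573, 0.7268, -0.6686], [0.1593, -0.6494, -0.7435]], 't': [0.4797, 0.0986, 1.2675]} [0.281 0.859 1.015]
top {'fovy': 53.7833, 'cx': 246.4624, 'cy': 188.4087, 'R': [[0.0252, -0.9997, 0.001], [-0.9977, -0.0252, -0.063], [0.063, 0.0006, -0.998]], 't': [0.0303, 0.4869, 1.1621]} [0.412 0.042 1.19 ]
wrist {'fovy': 70.1921, 'cx': 258.0671, 'cy': 195.3082, 'R': [[0.2301, -0.9732, -0.0021], [-0.9319, -0.221, 0.2878], [-0.2805, -0.0643, -0.9577]], 't': [-0.5498, -0.0375, 0.3793]} [ 0.198 -0.519  0.373]
{'time': 0.1, 'q': array([-7.66620864e+01,  5.00858988e+00,  1.00402120e+01,  9.50999193e+01,
        1.19428648e-03,  9.00006835e+01]), 'qd': array([-0.01461664, -0.09373749,  0.18139052, -0.03147911, -0.01730538,
        0.00670624]), 'joint_efforts': array([-1.52193566e-03, -5.21561658e+01,  4.65654767e+01,  1.61244208e-02,
        2.55583944e-05, -2.72725373e-06]), 'ee_pos': array([ 0.1268403 , -0.5349647 ,  0.22755873]), 'tcp_rot': array([-1.79931703e+02, -1.19347089e-03,  1.33372287e+01]), 'wrist_force': array([-0.76430777, -0.39411658, -0.26201555]), 'torque': array([ 0.04454673, -0.02535585, -0.0031602 ]), 'grasp_force': 0.0, 'opening': 0.08535382401563645} 0.019
```

View pics/side0.png

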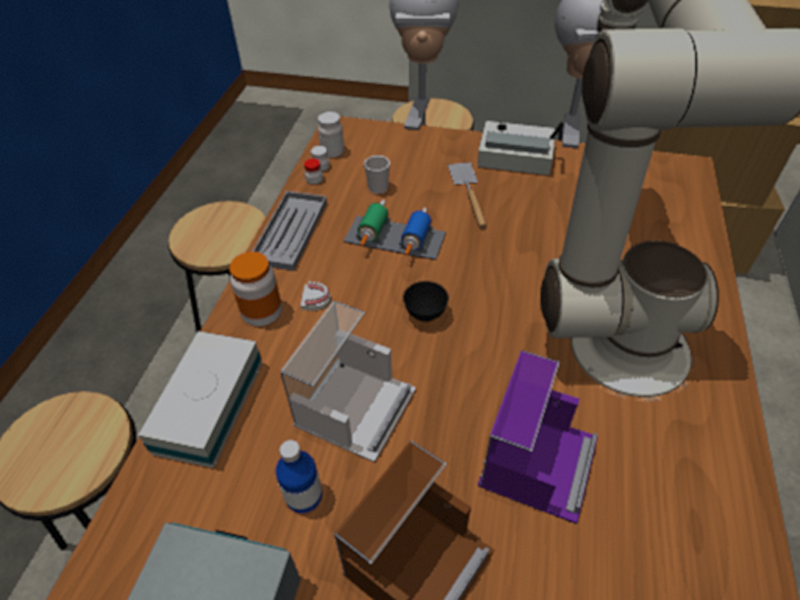

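View pics/top0.png

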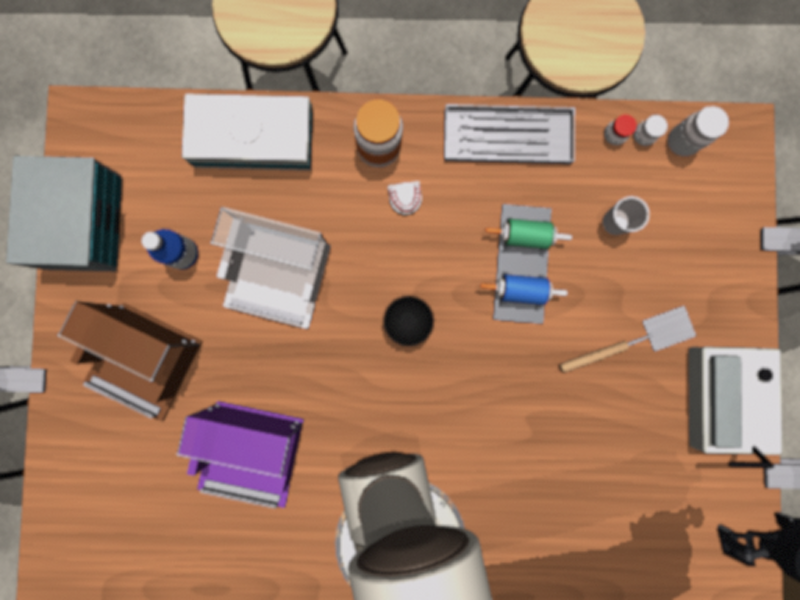

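Candidates (800x600 top picture):
- **Roll:** blue roll (525,290), green roll (528,234) and pump bottle (165,248). I choose (525,290), in the cradle with its orange pin to the left (+y).
- **Dispenser:** white (270,265), brown (130,360) and purple (245,455). I choose the white one.

Next I check both in a close crop and take first measurements.

```bash
cat > h.py <<'E'
import numpy as np,cv2
from workcell import bot
from scipy.spatial.transform import Rotation as Rot
def cam(n):
    i=bot.camera_info(n);f=192/np.tan(np.radians(i['fovy']/2));return np.array(i['R']),np.array(i['t']),f,i['cx'],i['cy']
def proj(c,X):
    R,t,f,cx,cy=c;p=R@np.asarray(X)+t;return np.array([cx+f*p[0]/p[2],cy+f*p[1]/p[2]])
def ray(c,uv):
    R,t,f,cx,cy=c;d=R.T@np.array([(uv[0]-cx)/f,(uv[1]-cy)/f,1]);return -R.T@t,d/np.linalg.norm(d)
def onz(c,uv,z):
    o,d=ray(c,uv);return o+d*(z-o[2])/d[2]
def tri(rs):
    A=0;b=0
    for o,d in rs:
        P=np.eye(3)-np.outer(d,d);A=A+P;b=b+P@o
    return np.linalg.solve(A,b)
def hsv(img,lo,hi):
    return cv2.inRange(cv2.cvtColor(img,cv2.COLOR_RGB2HSV),np.array(lo),np.array(hi))
def blobs(m,amin=5):
    n,l,s,c=cv2.connectedComponentsWithStats(m);return [(c[k].round(1).tolist(),s[k].tolist()) for k in range(1,n) if s[k,4]>=amin]
E
python3 - <<'E'
from h import *
a=np.load('side0.npy');b=np.load('top0.npy')
print(bot.camera_info('top').keys())
T=cv2.resize(b[125:215,130:220,::-1],(400,400),interpolation=cv2.INTER_CUBIC)
T2=cv2.resize(a[185:295,175:275,::-1],(400,440),interpolation=cv2.INTER_CUBIC)
R=cv2.resize(b[125:210,305:370,::-1],(400,523),interpolation=cv2.INTER_CUBIC)[:160*3]
o=np.zeros((600,800,3),np.uint8);o[:400,:400]=T;o[:440,400:]=T2;o[440:600,400:]=cv2.resize(b[170:202,300:380,::-1],(400,160),interpolation=cv2.INTER_CUBIC)
cv2.imwrite('pics/crop.png',o)
for n,i in(('top',b),('side',a)):
    c=cam(n)
    for nm,lo,hi in(('blue',(100,120,50),(125,255,255)),('orange',(5,150,120),(14,255,255))):
        for cc,s in blobs(hsv(i,lo,hi),6):
            print(n,nm,cc,s,onz(c,cc,.04).round(3))
E
```

```text
dict_keys(['fovy', 'cx', 'cy', 'R', 't'])
top blue [107.9, 158.3] [96, 147, 22, 22, 292] [0.566 0.469 0.04 ]
top blue [336.4, 185.1] [322, 176, 29, 19, 451] [ 0.501 -0.231  0.04 ]
top orange [250.2, 67.1] [245, 64, 10, 9, 12] [0.862 0.04  0.04 ]
top orange [400.7, 74.2] [394, 72, 14, 7, 21] [ 0.852 -0.427  0.04 ]
top orange [314.7, 147.1] [310, 145, 10, 5, 41] [ 0.617 -0.163  0.04 ]
top orange [311.8, 182.8] [307, 181, 10, 5, 41] [ 0.507 -0.156  0.04 ]
top orange [44.5, 209.8] [41, 205, 7, 10, 23] [0.404 0.653 0.04 ]
top orange [48.8, 227.2] [47, 224, 5, 8, 12] [0.352 0.637 0.04 ]
side blue [58.4, 81.0] [0, 0, 154, 235, 21469] [ 1.531 -0.472  0.04 ]
side blue [267.2, 144.1] [257, 135, 19, 24, 224] [ 0.5   -0.242  0.04 ]
side blue [189.5, 302.7] [177, 289, 25, 26, 467] [0.573 0.436 0.04 ]
side blue [196.5, 324.9] [188, 319, 17, 9, 34] [0.535 0.49  0.04 ]
side orange [303.8, 256.2] [30, 75, 471, 309, 57533] [0.293 0.224 0.04 ]
side orange [232.5, 153.0] [231, 151, 4, 5, 12] [ 0.616 -0.166  0.04 ]
side orange [400.7, 157.7] [398, 153, 6, 12, 23] [ 0.008 -0.269  0.04 ]
side orange [261.1, 158.4] [260, 156, 4, 6, 15] [ 0.505 -0.159  0.04 ]
side orange [500.3, 349.5] [491, 311, 19, 73, 250] [-0.215  0.387  0.04 ]
```

View pics/crop.png

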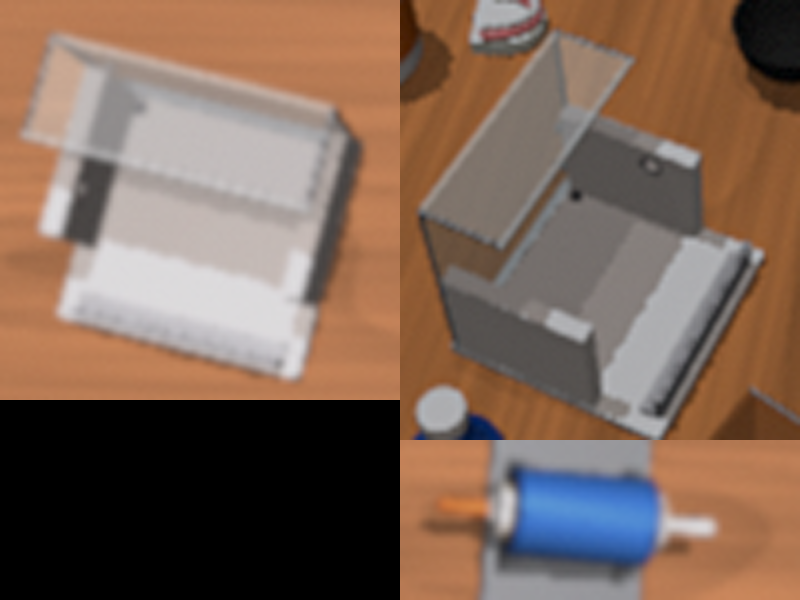

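```bash
python3 - <<'E'
from h import *
ct=cam('top');cs=cam('side')
T=lambda x,y:(130+x*90/400-.4,125+y*90/400-.4)
S=lambda x,y:(175+(x-400)/4-.4,185+y/4-.4)
P=lambda n,X:print(n,np.round(X,4))
fl=onz(ct,T(40,232),.103);fr=onz(ct,T(315,303),.103)
P('top front outer L',fl);P('R',fr);d=fl-fr;print(np.linalg.norm(d),np.degrees(np.arctan2(-d[0],d[1])))
fl2=onz(cs,S(590,342),.103);fr2=onz(cs,S(700,152),.103);d2=fl2-fr2
P('side L',fl2);P('side R',fr2);print(np.linalg.norm(d2),np.degrees(np.arctan2(-d2[0],d2[1])))
bl=onz(ct,T(57,317),.01);br=onz(ct,T(298,380),.01);d3=bl-br
P('base',bl);P('',br);print(np.linalg.norm(d3),np.degrees(np.arctan2(-d3[0],d3[1])))
P('recR side',onz(cs,S(651,165),.085))
for f,dd in((fl+fr,d),(fl2+fr2,d2)):
    y=dd/np.linalg.norm(dd);x=np.array([y[1],-y[0],0]);s=f/2+x*.035;P('seat xy',s);P('recR',s-y*.074)
# roll
o=onz(ct,(308,183.4),.04);w=onz(ct,(362.4,187),.04);P('orange',o);P('white',w);e=o-w;print(np.linalg.norm(e),np.degrees(np.arctan2(-e[0],e[1])),(o+w)/2)
E
```

```text
top front outer L [0.5061 0.3542 0.103 ]
R [0.4645 0.1744 0.103 ]
0.18455600685001916 -13.019595924202607
side L [0.5    0.3552 0.103 ]
side R [0.4652 0.1839 0.103 ]
0.1748633201472155 -11.499002063508913
base [0.4546 0.3664 0.01  ]
 [0.4147 0.1958 0.01  ]
0.17514897786873002 -13.152409608525213
recR side [0.5018 0.1902 0.085 ]
seat xy [0.5194 0.2564 0.103 ]
recR [0.5027 0.1843 0.103 ]
seat xy [0.5169 0.2626 0.103 ]
recR [0.5021 0.19   0.103 ]
orange [ 0.5044 -0.1446  0.04  ]
white [ 0.4976 -0.3104  0.04  ]
0.16600118080181403 -2.348492210268023 [ 0.50103714 -0.22750951  0.04      ]
```

The crop confirms both: an orange-tipped blue roll (centre about 0.501,-0.228, yaw about -2°) and the white dispenser (seat about 0.518,0.262, yaw about -12.5°). Next I move the wrist camera over to look at the recesses from near by.

```bash
cat >> h.py <<'E'
def pose():
    s=bot.get_obs();return np.array(s['ee_pos']),Rot.from_euler('xyz',s['tcp_rot'],degrees=True)
def toolR(yaw,lean=0,tilt=0):
    """tool x along seat/roll y; lean of z to front; tilt>0 lifts the -y (white) end"""
    Y=Rot.from_euler('z',yaw,degrees=True)
    B=Rot.from_matrix(np.array([[0,np.cos(0),0],[1,0,0],[0,0,-1.]]))  # x=+y,y=+x,z=-z
    return Y*Rot.from_euler('x',-tilt,degrees=True)*Rot.from_euler('y',-lean,degrees=True)*B
def plan(wps,p=None,R=None,step=40,deg=8):
    if p is None:p,R=pose()
    out=[]
    for tp,tR,*k in wps:
        tp=np.array(tp);dr=(R.inv()*tR).as_rotvec(degrees=True)
        n=k[0] if k else int(max(1,np.ceil(np.linalg.norm(tp-p)*1000/step),np.ceil(np.linalg.norm(dr)/deg)))
        p0,R0=p,R
        for j in range(1,n+1):
            q=p0+(tp-p0)*j/n;Rq=R0*Rot.from_rotvec(dr*j/n,degrees=True)
            s=np.round(R.inv().apply(q-p)*1000,1);a=np.round((R.inv()*Rq).as_rotvec(degrees=True),1)
            out.append((s.tolist(),a.tolist()));p=p+R.apply(s/1000);R=R*Rot.from_rotvec(a,degrees=True)
    for i,(s,a) in enumerate(out):print(i,s,a)
    return p,R
E
python3 - <<'E'
from h import *
plan([((.42,-.15,.26),toolR(-12.5),12),((.437,.218,.235),toolR(-12.5,40),12)])
E
```

```text
0 [31.2, -25.6, -2.7] [-0.0, -0.0, -5.3]
1 [33.4, -22.6, -2.6] [-0.0, -0.0, -5.4]
2 [35.3, -19.3, -2.7] [-0.0, -0.0, -5.3]
3 [37.1, -16.0, -2.7] [-0.0, -0.0, -5.4]
4 [38.3, -12.5, -2.7] [-0.0, -0.0, -5.3]
5 [39.4, -8.8, -2.6] [-0.0, -0.0, -5.4]
6 [40.0, -5.1, -2.7] [-0.0, -0.0, -5.3]
7 [40.3, -1.4, -2.7] [-0.0, -0.0, -5.4]
8 [40.2, 2.4, -2.7] [-0.0, -0.0, -5.3]
9 [39.9, 6.1, -2.6] [-0.0, -0.0, -5.4]
10 [39.1, 9.8, -2.7] [-0.0, -0.1, -5.3]
11 [38.0, 13.4, -2.7] [-0.0, 0.0, -5.4]
12 [30.3, -5.2, 2.1] [-3.3, 0.0, 0.0]
13 [30.2, -5.4, 1.7] [-3.4, 0.0, 0.0]
14 [30.3, -5.4, 1.5] [-3.3, 0.0, 0.0]
15 [30.2, -5.5, 1.1] [-3.3, 0.0, 0.0]
16 [30.3, -5.6, 0.8] [-3.4, 0.0, 0.0]
17 [30.2, -5.6, 0.5] [-3.3, 0.0, 0.0]
18 [30.3, -5.6, 0.1] [-3.4, 0.0, 0.0]
19 [30.2, -5.6, -0.2] [-3.3, 0.0, 0.0]
20 [30.3, -5.6, -0.5] [-3.3, 0.0, 0.0]
21 [30.2, -5.6, -0.8] [-3.4, 0.0, 0.0]
22 [30.3, -5.5, -1.1] [-3.3, 0.0, 0.0]
23 [30.2, -5.4, -1.5] [-3.3, 0.0, 0.1]
```

Emit:
play_rows:
  increments:
    - {"slide":[31,-26,-3],"angular":[0,0,-5.4],"claw":1}
    - {"slide":[33,-23,-3],"angular":[0,0,-5.4],"claw":1}
    - {"slide":[35,-19,-3],"angular":[0,0,-5.4],"claw":1}
    - {"slide":[37,-16,-3],"angular":[0,0,-5.4],"claw":1}
    - {"slide":[38,-12,-3],"angular":[0,0,-5.3],"claw":1}
    - {"slide":[39,-9,-3],"angular":[0,0,-5.3],"claw":1}
    - {"slide":[40,-5,-3],"angular":[0,0,-5.3],"claw":1}
    - {"slide":[40,-1,-3],"angular":[0,0,-5.3],"claw":1}

```text
time: 0.9
ee_pos: [0.3211, -0.2777, 0.2521]
tcp_rot: [-180.0, -0.0, 56.3]
wrist_force: [0.1, -0.4, -0.3]
opening: 0.0855
grasp_force: 0.0
```

Emit:
play_rows:
  increments:
    - {"slide":[40,2,-2],"angular":[0,0,-5.4],"claw":1}
    - {"slide":[40,6,-2],"angular":[0,0,-5.4],"claw":1}
    - {"slide":[39,10,-3],"angular":[0,0,-5.3],"claw":1}
    - {"slide":[38,13,-3],"angular":[0,0,-5.4],"claw":1}
    - {"slide":[30,-5,2],"angular":[-3.3,0,0],"claw":1}
    - {"slide":[30,-5,2],"angular":[-3.4,0,0],"claw":1}
    - {"slide":[30,-5,1.5],"angular":[-3.3,0,0],"claw":1}
    - {"slide":[30,-5.5,1],"angular":[-3.3,0,0],"claw":1}

```text
time: 1.7
ee_pos: [0.4234, -0.0279, 0.2535]
tcp_rot: [166.6, -0.0, 77.6]
wrist_force: [0.2, -0.7, 0.6]
opening: 0.0855
grasp_force: 0.0
```

Emit:
play_rows:
  increments:
    - {"slide":[30,-5.5,1],"angular":[-3.4,0,0],"claw":1}
    - {"slide":[30,-5.5,0.5],"angular":[-3.3,0,0],"claw":1}
    - {"slide":[30,-5.5,0],"angular":[-3.4,0,0],"claw":1}
    - {"slide":[30,-5.5,0],"angular":[-3.3,0,0],"claw":1}
    - {"slide":[30,-5.5,-0.5],"angular":[-3.3,0,0],"claw":1}
    - {"slide":[30,-5.5,-1],"angular":[-3.4,0,0],"claw":1}
    - {"slide":[30,-5.5,-1],"angular":[-3.3,0,0],"claw":1}
    - {"slide":[30,-5.5,-1.5],"angular":[-3.3,0,0],"claw":1}

```text
time: 2.5
ee_pos: [0.4341, 0.2155, 0.2374]
tcp_rot: [139.8, -0.1, 77.7]
wrist_force: [0.9, -0.7, 0.6]
opening: 0.0854
grasp_force: 0.0
```

```bash
python3 - <<'E'
from h import *
s=bot.get_obs();print(s['time'],s['q'].round(1),s['ee_pos'].round(4),s['tcp_rot'].round(2),np.abs(s['qd']).max())
bot.camera('wrist')
import pickle
c=cam('wrist');a=bot.camera('wrist');pickle.dump((c,a),open('w1.pkl','wb'))
cv2.imwrite('pics/w1.png',cv2.resize(a[:,:,::-1],(800,600),interpolation=cv2.INTER_CUBIC))
p,R=pose();print('cam in tool',R.inv().apply(-c[0].T@c[1]-p).round(4)); print((R.inv().as_matrix()@c[0].T).round(3))
y=Rot.from_euler('z',-12.5,degrees=True)
for k in(74,-74):print(k,proj(c,np.array([.518,.262,.085])+y.apply([0,k/1000,0])))
E
```

```text
2.5 [ 45.3 -31.  -27.3  69.3 -33.  140.3] [0.4341 0.2155 0.2374] [ 1.3984e+02 -6.0000e-02  7.7670e+01] 52.124764488824084
cam in tool [ 0.0743 -0.0009 -0.1458]
[[-0.004 -0.958 -0.288]
 [ 1.    -0.005  0.004]
 [-0.005 -0.288  0.958]]
74 [217.97825014  49.74512253]
-74 [222.93300111 190.31359056]
```

View pics/w1.png

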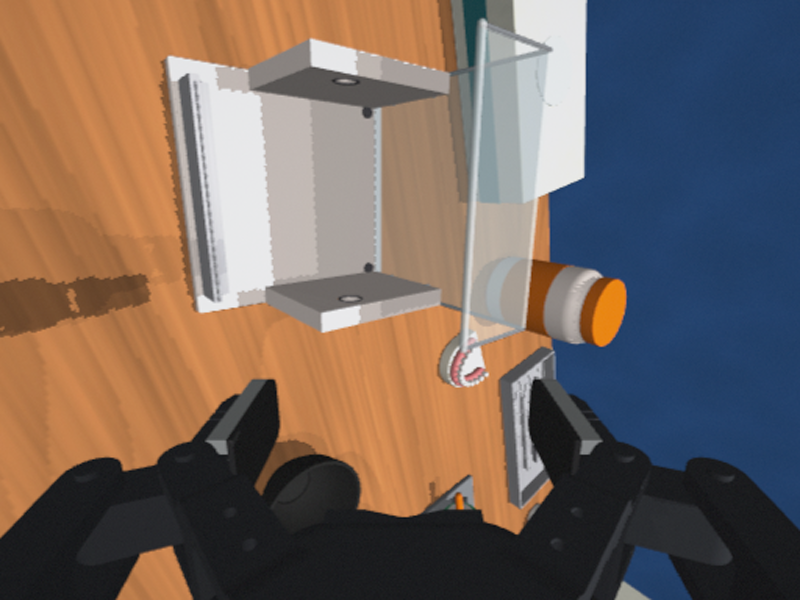

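The picture shows both recesses: left at (345,81) and right at (349,298) in the 800-wide view. I'll cast rays to the 85 mm height.

```bash
cat > rec.py <<'E'
import pickle
from h import *
def ring(a,u,v,r=11):
    g=cv2.cvtColor(a,cv2.COLOR_RGB2GRAY).astype(float);u0,v0=int(round(u))-r,int(round(v))-6
    p=g[v0:v0+13,u0:u0+2*r+1];w=np.clip(np.median(p)-25-p,0,None)
    m=(w>0).astype(np.uint8);n,l,s,c=cv2.connectedComponentsWithStats(m)
    k=1+np.argmax(s[1:,4]);x,y,W,H,A=s[k];return (u0+x+(W-1)/2,v0+y+(H-1)/2),(W,H,A),p
E
python3 - <<'E'
from rec import *
c,a=pickle.load(open('w1.pkl','rb'))
X=[]
for u,v in((220.4,51.5),(223,190.4)):
    q,s,p=ring(a,u,v);print(q,s);print(p.astype(int)[:, 2:-2]);X.append(onz(c,(u,v),.085));print(X[-1].round(4),onz(c,q,.085).round(4))
d=X[0]-X[1];print(np.linalg.norm(d),np.degrees(np.arctan2(-d[0],d[1])),(X[0]+X[1])/2)
E
```

```text
(np.float64(228.0), np.float64(52.0)) (np.int32(3), np.int32(3), np.int32(6))
[[ 86  86  86  86  87  85 103 135 171 206 221 222 223 226 229 232 231 218
  184]
 [ 86  87  86  86  86  86  85  85  86  85 102 119 136 171 207 222 222 208
  177]
 [ 85  87  87  86  85  86  87  86  86  87  85  86  87  86  86 101 118 122
  137]
 [ 86  87  84  83  81  82  82  81  81  83  82  81  81  82  84  84  86  85
   86]
 [ 86  82  75  64  67  74  86  95  99 102 103  92  84  83  77  78  80  81
   83]
 [ 80  62  39  53  88 115 142 165 173 178 179 161 139 125  98  81  70  57
   65]
 [ 85  76  56  61  82  98 114 132 141 150 149 147 143 137 129 116  89  48
   46]
 [ 86  85  82  69  59  57  62  71  78  79  83  89  86  76  79  74  53  50
   60]
 [ 86  86  86  86  86  82  74  72  65  64  64  65  62  63  65  67  70  80
   86]
 [ 87  86  86  86  86  86  86  85  87  85  86  86  88  87  86  86  87  87
   86]
 [ 87  85  86  85  87  86  85  87  86  87  86  87  87  86  86  86  86  85
   86]
 [ 87  86  87  86  87  86  86  85  86  86  86  86  86  86  84  86  86  85
   85]
 [ 86  86  87  86  86  87  87  87  86  85  86  87 
[... 631 characters left out ...]
  99
  103]
 [104 104  90  61  72 101 117 131 154 161 148 144 141 137 119  85  65  72
   95]
 [104 103  82  52  93 131 148 161 168 174 175 171 165 155 140 124  95  73
   93]
 [105 106  98  80  75  85 112 128 130 131 132 131 121 102  92  78  79  95
  105]
 [106 107 106 104 101  98  99  90  85  84  85  86  91  93  94 100 105 105
  105]
 [107 106 107 107 107 106 106 105 106 106 107 107 106 105 109 118 119 120
  126]
 [106 106 107 106 107 107 107 106 107 109 119 123 136 148 159 181 178 169
  187]
 [107 106 106 106 110 118 125 137 150 159 182 194 217 234 233 233 221 185
  186]]
[0.502  0.1896 0.085 ] [0.5106 0.1859 0.085 ]
0.14690958597073656 -13.574416000966586 [0.51928385 0.26102028 0.085     ]
```

```bash
python3 - <<'E'
from h import *
import pickle
s=bot.get_obs();print(s['time'],np.abs(s['qd']).max(),s['ee_pos'].round(4),s['tcp_rot'].round(2))
c=cam('wrist');a=bot.camera('wrist');c2=cam('wrist');pickle.dump((c,a),open('w2.pkl','wb'));print(np.abs(c[1]-c2[1]).max())
g=cv2.cvtColor(a,cv2.COLOR_RGB2GRAY)
X=[]
for u,v in((220.8,51.8),(223.7,190.9)):
    u0,v0=int(u)-14,int(v)-7;p=g[v0:v0+15,u0:u0+28].astype(np.uint8)
    # bright interior of the recess: row/col extents at half level
    m=(p>105 if v<100 else p>118).astype(np.uint8);n,l,st,cc=cv2.connectedComponentsWithStats(m)
    k=l[7,14] or l[6,14];
    x,y,W,H,A=st[k];q=(u0+x+(W-1)/2,v0+y+(H-1)/2);print(q,(W,H,A),cc[k]+[u0,v0]);X.append(onz(c,q,.085))
    print(X[-1].round(4))
d=X[0]-X[1];print(np.linalg.norm(d),np.degrees(np.arctan2(-d[0],d[1])),(X[0]+X[1])/2)
p,R=pose()
plan([((.44,-.02,.26),toolR(-12.5,20),8),((.485,-.226,.20),toolR(-2.5),8)])
E
```

```text
2.6 4.450430595504759 [0.4333 0.2171 0.2352] [1.4002e+02 1.2000e-01 7.7910e+01]
0.0011945455142888806
(np.float64(222.0), np.float64(49.5)) (np.int32(11), np.int32(2), np.int32(19)) [221.78947368  49.57894737]
[0.5373 0.3325 0.085 ]
(np.float64(224.5), np.float64(189.5)) (np.int32(10), np.int32(2), np.int32(20)) [224.5 189.5]
[0.5031 0.1885 0.085 ]
0.14799946915127116 -13.343737511283777 [0.52018127 0.26049526 0.085     ]
0 [-28.6, 7.2, 2.2] [2.5, -0.0, 0.0]
1 [-28.7, 7.4, 1.9] [2.5, -0.0, 0.1]
2 [-28.6, 7.4, 1.6] [2.5, -0.0, 0.0]
3 [-28.7, 7.6, 1.2] [2.5, -0.0, 0.1]
4 [-28.6, 7.6, 1.0] [2.4, -0.0, 0.0]
5 [-28.6, 7.7, 0.6] [2.5, -0.1, 0.1]
6 [-28.6, 7.7, 0.3] [2.5, 0.0, 0.0]
7 [-28.6, 7.7, -0.0] [2.5, 0.0, 0.1]
8 [-23.9, 7.8, 10.8] [2.5, 0.2, -1.2]
9 [-24.1, 7.8, 10.5] [2.5, 0.2, -1.3]
10 [-24.4, 7.7, 9.9] [2.5, 0.3, -1.2]
11 [-24.5, 7.6, 9.6] [2.5, 0.2, -1.3]
12 [-24.8, 7.5, 9.1] [2.5, 0.2, -1.2]
13 [-24.9, 7.3, 8.7] [2.5, 0.2, -1.2]
14 [-25.1, 7.2, 8.3] [2.5, 0.2, -1.3]
15 [-25.3, 6.9, 7.9] [2.5, 0.3, -1.2]
```

Seat is at (0.520, 0.2605), yaw -13.3°, spacing 148.0 mm, which matches the description. Now to the roll.

Emit:
play_rows:
  increments:
    - {"slide":[-29,7,2],"angular":[2.5,0,0],"claw":1}
    - {"slide":[-29,7,2],"angular":[2.5,0,0],"claw":1}
    - {"slide":[-29,7.5,1.5],"angular":[2.5,0,0],"claw":1}
    - {"slide":[-29,7.5,1],"angular":[2.5,0,0],"claw":1}
    - {"slide":[-29,7.5,1],"angular":[2.5,0,0],"claw":1}
    - {"slide":[-29,8,0.5],"angular":[2.5,0,0],"claw":1}
    - {"slide":[-29,8,0],"angular":[2.5,0,0],"claw":1}
    - {"slide":[-29,8,0],"angular":[2.5,0,0],"claw":1}

```text
time: 3.45
ee_pos: [0.4393, -0.0268, 0.2629]
tcp_rot: [160.0, -0.1, 77.5]
wrist_force: [0.7, 0.8, 0.2]
opening: 0.0853
grasp_force: 0.0
```

Emit:
play_rows:
  increments:
    - {"slide":[-24,8,11],"angular":[2.5,0.2,-1.2],"claw":1}
    - {"slide":[-24,8,10],"angular":[2.5,0.2,-1.2],"claw":1}
    - {"slide":[-24,8,10],"angular":[2.5,0.2,-1.2],"claw":1}
    - {"slide":[-24,8,10],"angular":[2.5,0.2,-1.2],"claw":1}
    - {"slide":[-25,7,9],"angular":[2.5,0.2,-1.2],"claw":1}
    - {"slide":[-25,7,9],"angular":[2.5,0.2,-1.2],"claw":1}
    - {"slide":[-25,7,8],"angular":[2.5,0.2,-1.2],"claw":1}
    - {"slide":[-25,7,8],"angular":[2.5,0.2,-1.2],"claw":1}

```text
time: 4.25
ee_pos: [0.4845, -0.2319, 0.2021]
tcp_rot: [-179.9, 0.0, 87.3]
wrist_force: [0.4, -0.0, -0.1]
opening: 0.0858
grasp_force: 0.0
```

Emit:
play_rows:
  increments:
    - {"slide":[0,0,0],"angular":[0,0,0],"claw":1}

```text
time: 4.35
ee_pos: [0.4848, -0.2328, 0.1993]
tcp_rot: [-179.7, -0.0, 87.1]
wrist_force: [-1.2, 0.4, -0.9]
opening: 0.0854
grasp_force: 0.0
```

```bash
cat > roll.py <<'E'
from h import *
import pickle,sys
c=cam('wrist');a=bot.camera('wrist');pickle.dump((c,a),open(sys.argv[1]+'.pkl','wb'))
cv2.imwrite('pics/%s.png'%sys.argv[1],a[:,:,::-1])
s=bot.get_obs();print(s['time'],s['ee_pos'].round(4),s['tcp_rot'].round(2))
E
python3 roll.py w3; python3 - <<'E'
from h import *
import pickle
c,a=pickle.load(open('w3.pkl','rb'))
for nm,lo,hi in(('blue',(100,120,50),(125,255,255)),('orange',(5,170,120),(14,255,255))):
    m=hsv(a,lo,hi)
    for cc,s in blobs(m,40):print(nm,cc,s,onz(c,cc,.04).round(4))
m=hsv(a,(100,120,50),(125,255,255));n,l,s,_=cv2.connectedComponentsWithStats(m);k=1+np.argmax(s[1:,4])
ct=max(cv2.findContours((l==k).astype(np.uint8),0,1)[0],key=cv2.contourArea);r=cv2.minAreaRect(ct);print(r,cv2.boxPoints(r))
E
```

```text
4.4 [ 0.4846 -0.2314  0.2005] [-1.798e+02 -2.000e-02  8.713e+01]
blue [274.1, 177.2] [251, 137, 49, 81, 3562] [ 0.5021 -0.2307  0.04  ]
orange [272.6, 109.5] [272, 95, 4, 30, 56] [ 0.503 -0.157  0.04 ]
orange [376.3, 111.8] [373, 97, 11, 31, 81] [ 0.6131 -0.1649  0.04  ]
((275.0, 177.0), (80.0, 48.0), 90.0) [[251. 137.]
 [299. 137.]
 [299. 217.]
 [251. 217.]]
```

View pics/w3.png

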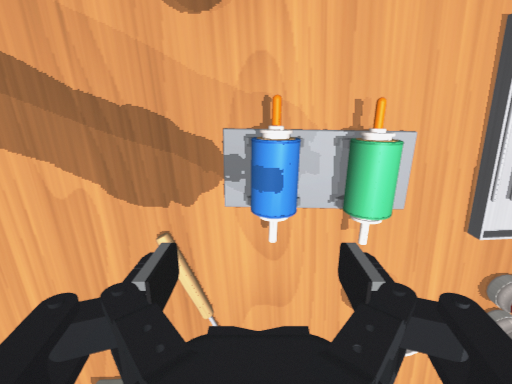

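```bash
python3 - <<'E'
from h import *
import pickle
c,a=pickle.load(open('w3.pkl','rb'))
o=onz(c,(276.8,95),.042);w=onz(c,(272.5,242),.04);e=o-w
yaw=np.degrees(np.arctan2(-e[0],e[1]));print(o.round(4),w.round(4),np.linalg.norm(e),yaw,((o+w)/2).round(4))
# roll silhouette ends: near (top surface of cylinder) rows 137..217
b1=onz(c,(276,137),.055);b2=onz(c,(274,217.5),.055);print(b1.round(4),b2.round(4))
x=.5*(o+w)[0];y=-.2305
plan([((x,y,.12),toolR(yaw),3),((x,y,.04),toolR(yaw),4)])
E
```

```text
[ 0.5078 -0.1428  0.042 ] [ 0.4974 -0.312   0.04  ] 0.1695392395958431 -3.509519601344292 [ 0.5026 -0.2274  0.041 ]
[ 0.5049 -0.1846  0.055 ] [ 0.4997 -0.274   0.055 ]
0 [0.6, 6.1, 26.8] [-0.1, -0.0, 0.2]
1 [0.6, 6.0, 26.8] [-0.0, -0.0, 0.2]
2 [0.7, 6.0, 26.8] [-0.1, -0.0, 0.2]
3 [-0.0, -0.0, 20.0] [0.0, -0.0, 0.0]
4 [-0.0, -0.0, 20.0] [0.0, -0.0, 0.0]
5 [-0.0, -0.0, 20.0] [0.0, -0.0, 0.0]
6 [-0.0, -0.0, 20.0] [0.0, -0.0, 0.0]
```

Emit:
play_rows:
  increments:
    - {"slide":[0.6,6,27],"angular":[0,0,0.2],"claw":1}
    - {"slide":[0.6,6,27],"angular":[0,0,0.2],"claw":1}
    - {"slide":[0.6,6,27],"angular":[0,0,0.2],"claw":1}
    - {"slide":[0,0,20],"angular":[0,0,0],"claw":1}
    - {"slide":[0,0,20],"angular":[0,0,0],"claw":1}
    - {"slide":[0,0,20],"angular":[0,0,0],"claw":1}
    - {"slide":[0,0,20],"angular":[0,0,0],"claw":1}
    - {"slide":[0,0,0],"angular":[0,0,0],"claw":1}

```text
time: 5.2
ee_pos: [0.5013, -0.2281, 0.0394]
tcp_rot: [-179.8, -0.0, 86.7]
wrist_force: [-0.1, -0.1, 0.1]
opening: 0.0851
grasp_force: 0.0
```

Emit:
play_rows:
  increments:
    - {"slide":[0,0,0],"angular":[0,0,0],"claw":-1}
    - {"slide":[0,0,0],"angular":[0,0,0],"claw":-1}
    - {"slide":[0,0,0],"angular":[0,0,0],"claw":-1}
    - {"slide":[0,0,0],"angular":[0,0,0],"claw":-1}
    - {"slide":[0,0,0],"angular":[0,0,0],"claw":-1}
    - {"slide":[0,0,0],"angular":[0,0,0],"claw":-1}
  squeeze: 70

```text
time: 5.8
ee_pos: [0.5027, -0.2292, 0.0434]
tcp_rot: [-180.0, 0.1, 86.7]
wrist_force: [-9.5, 2.2, 13.1]
opening: 0.0462
grasp_force: 67.5
```

Opening of 46 mm is less than the roll's 54 mm, so something's off. I'll look.

```bash
python3 - <<'E'
from h import *
a=bot.camera('wrist');b=bot.camera('side');t=bot.camera('top')
o=np.zeros((600,800,3),np.uint8)
o[:384,:512]=a[:,:,::-1]
o[384:600,:400]=cv2.resize(b[110:178,205:331,::-1],(400,216),interpolation=cv2.INTER_CUBIC)
o[384:600,400:]=cv2.resize(t[135:203,290:416,::-1],(400,216),interpolation=cv2.INTER_CUBIC)
cv2.imwrite('pics/g1.png',o);s=bot.get_obs();print(s)
E
```

```text
{'time': 5.95, 'q': array([-24.43182539,   5.78267783,  -9.53068919,  74.65304946,
        -0.14179573,  68.86945114]), 'qd': array([-0.01898527, -0.04512492,  0.02244295, -0.12382841, -0.01433669,
       -0.00083691]), 'joint_efforts': array([ 1.10058345e+00, -4.59131312e+01,  4.38296556e+01, -4.05642048e+00,
        6.52569998e-01, -2.43287149e-02]), 'ee_pos': array([ 0.50272661, -0.22916681,  0.04336738]), 'tcp_rot': array([-1.79980209e+02,  1.44368254e-01,  8.66987068e+01]), 'wrist_force': array([-8.93679299,  1.84579676, 14.1389856 ]), 'torque': array([0.41779403, 2.1056138 , 0.01202545]), 'grasp_force': 67.46910810470581, 'opening': 0.046122859709248065}
```

View pics/g1.png

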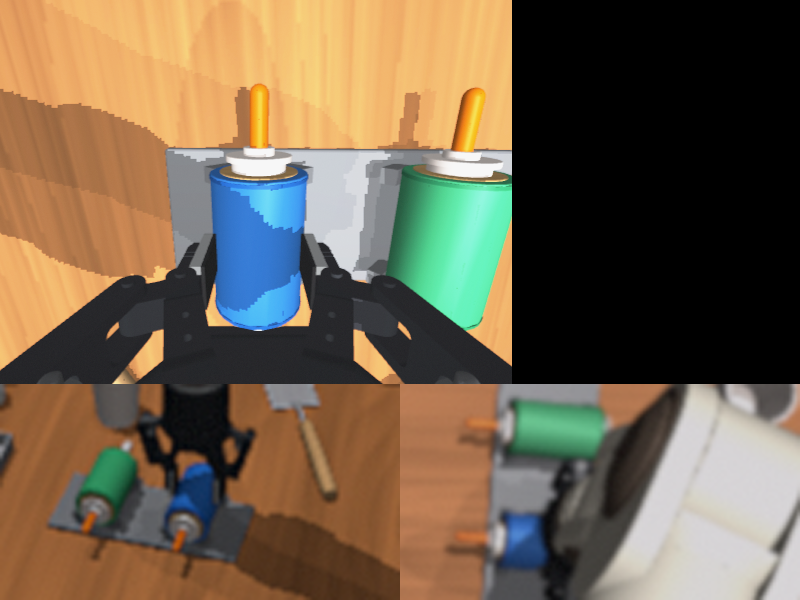

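Emit:
play_rows:
  increments:
    - {"slide":[0,0,-8],"angular":[0,0,0],"claw":-1}
    - {"slide":[0,0,-12],"angular":[0,0,0],"claw":-1}
    - {"slide":[0,0,-15],"angular":[0,0,0],"claw":-1}
    - {"slide":[0,0,-15],"angular":[0,0,0],"claw":-1}
    - {"slide":[0,0,-10],"angular":[0,0,0],"claw":-1}
    - {"slide":[0,0,0],"angular":[0,0,0],"claw":-1}

```text
time: 6.55
ee_pos: [0.5041, -0.2292, 0.103]
tcp_rot: [179.9, 0.2, 86.7]
wrist_force: [0.6, 0.0, -3.6]
opening: 0.0459
grasp_force: 67.1
```

```bash
python3 - <<'E'
from h import *
a=bot.camera('wrist');b=bot.camera('side');t=bot.camera('top')
o=np.zeros((600,800,3),np.uint8)
o[:384,:512]=a[:,:,::-1]
o[384:600,:400]=cv2.resize(b[90:158,205:331,::-1],(400,216),interpolation=cv2.INTER_CUBIC)
o[384:600,400:]=cv2.resize(t[135:203,290:416,::-1],(400,216),interpolation=cv2.INTER_CUBIC)
cv2.imwrite('pics/g2.png',o);s=bot.get_obs();print({k:np.round(s[k],3) for k in('ee_pos','tcp_rot','wrist_force','torque','opening','grasp_force')})
E
```

```text
{'ee_pos': array([ 0.503, -0.229,  0.1  ]), 'tcp_rot': array([-1.79909e+02,  7.20000e-02,  8.67200e+01]), 'wrist_force': array([ 1.049, -0.086, -3.75 ]), 'torque': array([-0.016,  0.009,  0.01 ]), 'opening': np.float64(0.046), 'grasp_force': np.float64(67.045)}
```

View pics/g2.png

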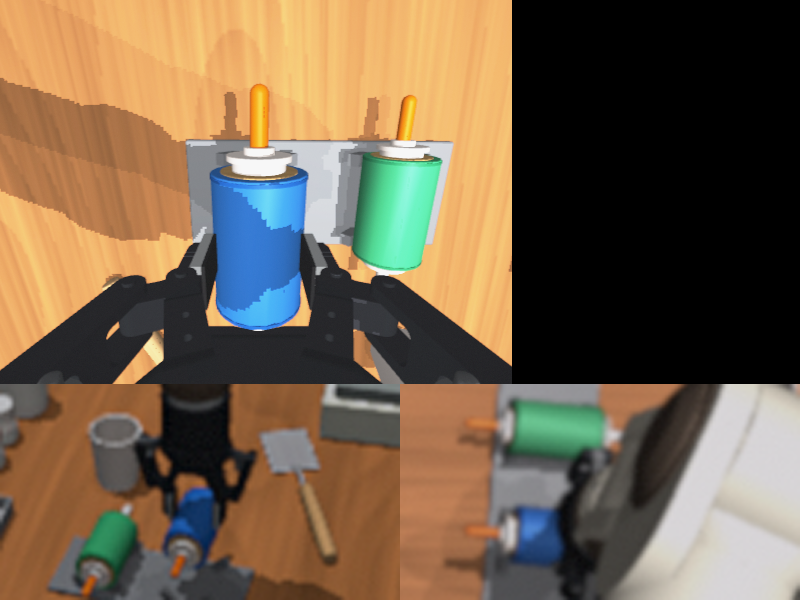

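The roll is firmly held and level. Next I find the orange pin's position in the tool frame, combining all three views.

```bash
cat > pin.py <<'E'
from h import *
def pin(show=True):
    p,R=pose();rs=[];W={'wrist':3,'top':1,'side':1}
    for n in('wrist','top','side'):
        c=cam(n);a=bot.camera(n);m=hsv(a,(5,150,90),(16,255,255))
        # expected pin middle (about 68 mm along tool x)
        e=proj(c,p+R.apply([.068,0,.004]));best=min(blobs(m,8),key=lambda b:np.hypot(*(np.array(b[0])-e)))
        if show:print(n,best,e.round(1))
        rs+= [ray(c,best[0])]*W[n]
        if n=='wrist':w=(c,a,m,best)
    X=tri(rs);print('pin mid in tool mm',(R.inv().apply(X-p)*1000).round(1))
    for n in('wrist','top','side'):print(n,'resid',(proj(cam(n),X)).round(1))
    return w,X
if __name__=='__main__':
    (c,a,m,b),X=pin();p,R=pose()
    x,y,w,h,_=b[1]
    for v in range(y,y+h,6):
        u=np.flatnonzero(m[v,x:x+w])+x;print(v,u.min(),u.max(),end=' | ')
    mb=hsv(a,(100,120,50),(125,255,255));print()
    for v in range(165,330,20):
        u=np.flatnonzero(mb[v]);print(v,u.min(),u.max(),end=' | ')
    print()
    cy=(y,y+h-1)
    for zt in(0,.004,.008):
        o,d=ray(c,(b[0][0],y+.5));o=R.inv().apply(o-p);d=R.inv().apply(d);print('tip if axis z',zt,((o+d*(zt-o[2])/d[2])*1000).round(1))
E
python3 pin.py
```

```text
wrist ([257.5, 113.7], [249, 83, 21, 65, 420]) [258.8 122.7]
top ([313.9, 181.1], [310, 179, 10, 5, 39]) [316.8 181.2]
side ([260.6, 147.6], [259, 145, 4, 6, 14]) [260.8 146.5]
pin mid in tool mm [73.3 -0.6  5.3]
wrist resid [258.  112.3]
top resid [314.9 181.3]
side resid [260.5 147.8]
83 259 260 | 89 250 268 | 95 249 269 | 101 249 269 | 107 249 269 | 113 249 269 | 119 249 269 | 125 249 268 | 131 249 268 | 137 249 268 | 143 250 267 | Traceback (most recent call last):
  File "pin.py", line 21, in <module>
    u=np.flatnonzero(mb[v]);print(v,u.min(),u.max(),end=' | ')
                                    ~~~~~^^
    return umr_minimum(a, axis, None, out, keepdims, initial, where)
ValueError: zero-size array to reduction operation minimum which has no identity
```

```bash
cat > disp.py <<'E'
from h import *
SEAT=np.array([.520,.2605,.085]);YAW=-13.3;LEAN=40;OFF=[1.5,-0.4,4.5]
Ys=Rot.from_euler('z',YAW,degrees=True)
def tcp(M,phi,off=OFF,yaw=0):
    """TCP pose for spindle middle at M (mm, seat frame), white end raised by phi"""
    R=toolR(YAW+yaw,LEAN,phi);return SEAT+Ys.apply(np.array(M)/1000)-R.apply(np.array(off)/1000),R
def fromtip(T,phi,l):
    a=np.radians(phi);return np.array(T)+l*np.array([0,-np.cos(a),np.sin(a)])
def seatpt(X):return Ys.inv().apply(np.array(X)-SEAT)*1000
E
python3 - <<'E'
from disp import *
A,RA=tcp(fromtip((-110,66,0),12,86),12);print(A)
plan([((.44,-.08,.21),toolR(-13.3),5),(A+[-.0,-.03,.10],RA,10),(A,RA,4)])
E
```

```text
[0.40610454 0.26808738 0.10681564]
0 [28.9, -14.3, -22.0] [-0.0, 0.0, 2.0]
1 [28.5, -15.3, -22.0] [-0.0, 0.0, 2.0]
2 [27.8, -16.2, -22.0] [-0.1, 0.0, 2.0]
3 [27.3, -17.2, -22.0] [0.0, 0.1, 2.0]
4 [26.7, -18.1, -22.0] [-0.0, -0.0, 2.0]
5 [30.2, -10.6, 0.3] [-4.0, -1.2, -0.4]
6 [30.2, -10.4, -1.0] [-4.0, -1.1, -0.4]
7 [30.3, -10.0, -2.3] [-4.0, -1.2, -0.5]
8 [30.3, -9.6, -3.7] [-3.9, -1.1, -0.4]
9 [30.3, -9.1, -4.8] [-4.0, -1.2, -0.4]
10 [30.3, -8.4, -6.1] [-4.0, -1.1, -0.4]
11 [30.1, -7.8, -7.3] [-4.0, -1.2, -0.4]
12 [30.1, -7.1, -8.4] [-4.0, -1.1, -0.4]
13 [29.9, -6.2, -9.5] [-4.0, -1.2, -0.5]
14 [29.8, -5.2, -10.4] [-4.0, -1.1, -0.4]
15 [12.3, -16.1, 16.5] [0.0, -0.0, 0.0]
16 [12.4, -16.1, 16.4] [0.0, -0.0, 0.0]
17 [12.3, -16.0, 16.5] [0.0, -0.0, 0.0]
18 [12.3, -16.1, 16.4] [0.0, -0.0, 0.0]
```

Emit:
play_rows:
  increments:
    - {"slide":[29,-14,-22],"angular":[0,0,2],"claw":-1}
    - {"slide":[28,-15,-22],"angular":[0,0,2],"claw":-1}
    - {"slide":[28,-16,-22],"angular":[0,0,2],"claw":-1}
    - {"slide":[27,-17,-22],"angular":[0,0,2],"claw":-1}
    - {"slide":[27,-18,-22],"angular":[0,0,2],"claw":-1}
    - {"slide":[30,-10.5,0],"angular":[-4,-1.2,-0.4],"claw":-1}
    - {"slide":[30,-10.5,-1],"angular":[-4,-1.1,-0.4],"claw":-1}
    - {"slide":[30,-10,-2],"angular":[-4,-1.2,-0.4],"claw":-1}

```text
time: 7.65
ee_pos: [0.4309, 0.0152, 0.2096]
tcp_rot: [167.9, 3.7, 77.5]
wrist_force: [0.2, 0.8, -2.6]
opening: 0.0457
grasp_force: 67.9
```

Emit:
play_rows:
  increments:
    - {"slide":[30,-9.5,-4],"angular":[-4,-1.1,-0.4],"claw":-1}
    - {"slide":[30,-9,-5],"angular":[-4,-1.2,-0.4],"claw":-1}
    - {"slide":[30,-8.5,-6],"angular":[-4,-1.1,-0.4],"claw":-1}
    - {"slide":[30,-8,-7],"angular":[-4,-1.2,-0.4],"claw":-1}
    - {"slide":[30,-7,-8.5],"angular":[-4,-1.1,-0.4],"claw":-1}
    - {"slide":[30,-6,-9.5],"angular":[-4,-1.2,-0.5],"claw":-1}
    - {"slide":[30,-5,-10.5],"angular":[-4,-1.1,-0.4],"claw":-1}
    - {"slide":[0,0,0],"angular":[0,0,0],"claw":-1}

```text
time: 8.45
ee_pos: [0.4062, 0.2397, 0.2051]
tcp_rot: [139.9, 12.3, 77.0]
wrist_force: [-0.2, 0.5, -3.6]
opening: 0.0459
grasp_force: 68.0
```

```bash
sed -i 's/^    mb=hsv.*$/    sys.exit()/; s/^from h import \*/from h import *\nimport sys/' pin.py; python3 pin.py; python3 - <<'E'
from disp import *
s=bot.get_obs();print(s['time'],s['q'].round(1),s['ee_pos'].round(4),s['opening'],s['wrist_force'])
A,RA=tcp(fromtip((-110,66,0),12,86),12)
plan([(A,RA,4)])
E
```

```text
wrist ([255.6, 112.7], [250, 81, 19, 65, 690]) [259.  122.5]
top ([144.5, 204.4], [140, 202, 9, 6, 40]) [147.5 205.4]
side ([205.7, 237.5], [30, 75, 303, 309, 29153]) [253.7 241.3]
pin mid in tool mm [82.8 14.3 51.9]
wrist resid [275.9  92. ]
top resid [151.3 189.9]
side resid [238.3 244.7]
81 258 260 | 87 251 267 | 93 250 268 | 99 250 268 | 105 250 268 | 111 250 259 | 117 250 259 | 123 250 259 | 129 250 259 | 135 250 258 | 141 250 267 | 8.6 [ 53.7 -19.1 -22.2  79.1 -40.9 149.6] [0.4076 0.2362 0.2069] 0.04622645247131107 [-0.34103912 -0.09285049 -2.49455713]
0 [12.8, -16.4, 16.1] [0.0, 0.0, 0.0]
1 [12.7, -16.3, 16.1] [0.0, 0.0, 0.0]
2 [12.8, -16.4, 16.1] [0.0, 0.1, 0.1]
3 [12.7, -16.4, 16.1] [0.0, -0.0, -0.0]
```

Emit:
play_rows:
  increments:
    - {"slide":[12.8,-16.4,16],"angular":[0,0,0],"claw":-1}
    - {"slide":[12.8,-16.4,16],"angular":[0,0,0],"claw":-1}
    - {"slide":[12.8,-16.4,16],"angular":[0,0,0],"claw":-1}
    - {"slide":[12.8,-16.4,16],"angular":[0,0,0],"claw":-1}
    - {"slide":[0,0,0],"angular":[0,0,0],"claw":-1}

```text
time: 9.1
ee_pos: [0.4059, 0.2664, 0.1047]
tcp_rot: [140.1, 12.3, 76.6]
wrist_force: [-0.7, -1.2, -3.0]
opening: 0.0462
grasp_force: 68.0
```

```bash
sed -i 's/m=hsv(a,(5,150,90),(16,255,255))/m=hsv(a,(5,215,90),(16,255,255))/' pin.py; python3 pin.py; python3 - <<'E'
from disp import *
s=bot.get_obs();print(s['time'],s['q'].round(1),s['ee_pos'].round(4),s['tcp_rot'].round(2),s['opening'])
B,RB=tcp(fromtip((-30,67,1),12,86),12)
plan([(B,RB,4)])
E
```

```text
wrist ([254.1, 111.2], [250, 82, 14, 63, 439]) [259.1 122.5]
9.2 [ 56.3 -13.3 -28.6  69.2 -41.3 153.2] [0.4068 0.2673 0.1083] [139.9   12.09  76.55] 0.04600410851043485
0 [0.5, 15.1, 12.8] [0.0, 0.0, -0.0]
1 [0.4, 15.1, 12.7] [0.0, 0.1, -0.0]
2 [0.4, 15.2, 12.8] [0.1, 0.0, -0.0]
3 [0.5, 15.1, 12.7] [-0.0, 0.1, -0.1]Traceback (most recent call last):
  File "pin.py", line 16, in <module>
    (c,a,m,b),X=pin();p,R=pose()
                ~~~^^
  File "pin.py", line 8, in pin
    e=proj(c,p+R.apply([.068,0,.004]));best=min(blobs(m,8),key=lambda b:np.hypot(*(np.array(b[0])-e)))
                                            ~~~^^^^^^^^^^^^^^^^^^^^^^^^^^^^^^^^^^^^^^^^^^^^^^^^^^^^^^^
ValueError: min() iterable argument is empty
```

Emit:
play_rows:
  increments:
    - {"slide":[0.5,15.1,12.8],"angular":[0,0,0],"claw":-1}
    - {"slide":[0.5,15.1,12.8],"angular":[0,0,0],"claw":-1}
    - {"slide":[0.5,15.1,12.8],"angular":[0,0,0],"claw":-1}
    - {"slide":[0.5,15.1,12.8],"angular":[0,0,0],"claw":-1}
    - {"slide":[0,0,0],"angular":[0,0,0],"claw":-1}
    - {"slide":[0,0,0],"angular":[0,0,0],"claw":-1}

```text
time: 9.8
ee_pos: [0.4843, 0.2513, 0.1084]
tcp_rot: [139.8, 12.0, 76.5]
wrist_force: [-0.8, 1.1, -3.1]
opening: 0.0458
grasp_force: 68.1
```

```bash
python3 - <<'E'
from disp import *
import pickle
c=cam('wrist');a=bot.camera('wrist');b=bot.camera('side');t=bot.camera('top')
pickle.dump((c,a,b,t),open('v1.pkl','wb'))
o=np.zeros((600,800,3),np.uint8)
o[:240,:512]=a[:240,:,::-1]
o[240:600,:400]=cv2.resize(b[190:280,190:290,::-1],(400,360),interpolation=cv2.INTER_CUBIC)
o[240:600,400:]=cv2.resize(t[130:220,130:230,::-1],(400,360),interpolation=cv2.INTER_CUBIC)
cv2.imwrite('pics/v1.png',o)
s=bot.get_obs();print(s['time'],s['q'].round(1),s['ee_pos'].round(4),s['tcp_rot'].round(2),s['wrist_force'].round(1))
p,R=pose()
for m in(1.5,3):
  for z in(2,4.5,7):
    T=p+R.apply(np.array([m+86,-.4,z])/1000);print(m,z,seatpt(T).round(1),proj(c,T).round(1),'side',proj(cam('side'),T).round(1),'top',proj(cam('top'),T).round(1))
for q in((-35,74,18),(-35,88,18),(-35,74,0)):
  X=SEAT+Ys.apply(np.array(q)/1000);print(q,proj(c,X).round(1),'side',proj(cam('side'),X).round(1),'top',proj(cam('top'),X).round(1))
E
```

```text
9.95 [ 47.3 -10.9 -27.   60.6 -39.8 141.4] [0.4836 0.252  0.1075] [139.87  12.05  76.65] [ 0.2  0.3 -2.8]
1.5 2 [-32.4  68.6   2.5] [255.5  80.9] side [223.1 266.3] top [146.7 178.1]
1.5 4.5 [-30.8  68.2   0.7] [255.6  81.4] side [222.7 266.3] top [147.2 177.7]
1.5 7 [-29.2  67.8  -1.2] [255.6  82. ] side [222.4 266.4] top [147.6 177.2]
3 2 [-32.4  70.    2.2] [255.5  77.6] side [222.9 266.8] top [146.3 178. ]
3 4.5 [-30.8  69.6   0.4] [255.5  78.2] side [222.5 266.8] top [146.7 177.5]
3 7 [-29.2  69.2  -1.5] [255.6  78.8] side [222.1 266.8] top [147.2 177.1]
(-35, 74, 18) [274.1  72.3] side [222.6 265.3] top [143.3 178. ]
(-35, 88, 18) [279.3  36.7] side [220.  269.3] top [138.6 176.8]
(-35, 74, 0) [249.6  68. ] side [223.1 268.7] top [144.9 178.6]
```

View pics/v1.png

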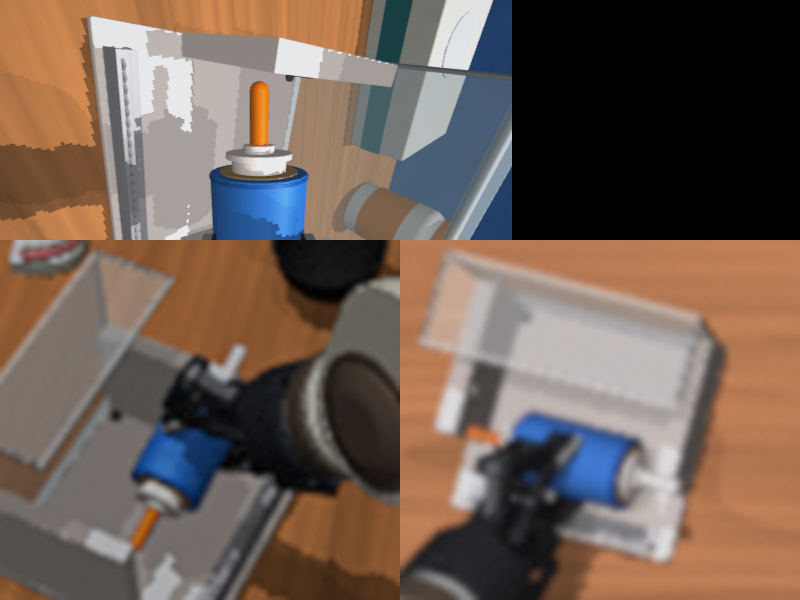

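```bash
python3 - <<'E'
from disp import *
import pickle
c,a,b,t=pickle.load(open('v1.pkl','rb'));f=c[2]
A=cv2.GaussianBlur(a,(0,0),0.8).astype(float)
M=np.array([[0,-.958,-.288],[1,0,0],[0,-.288,.958]])
def edge(row,u0):  # strongest colour gradient near u0
    g=np.linalg.norm(A[row,u0-4:u0+6]-A[row,u0-6:u0+4],axis=1)/2;k=int(np.argmax(g[1:-1]))+1
    d=(g[k-1]-g[k+1])/(2*(g[k-1]-2*g[k]+g[k+1])+1e-9);return u0-5+k+d
def meas(rows,ul,ur,r):
    D=[];C=[]
    for v in rows:
        l,rr=edge(v,ul),edge(v,ur);yc=(v-c[4])/f;zt=-.288*yc+.958
        al=np.arctan((l-c[3])/f/zt);ar=np.arctan((rr-c[3])/f/zt)
        h=(ar-al)/2;m=(ar+al)/2;D.append(r/np.sin(h)*np.cos(m)-145.8);C.append(np.tan(m)*150)
    print(np.median(D).round(2),np.std(D).round(2),'y vs cam',np.median(C).round(2),l,rr)
meas(range(96,140,3),250,268,5);meas(range(186,232,4),212,306,27)
E
```

```text
5.17 0.46 y vs cam 0.31 249.31511770807916 267.7754479775138
6.0 0.12 y vs cam 0.06 212.44409243032518 303.30726213338374
```

```bash
cat >> disp.py <<'E'
MC=np.array([[0,-.958,-.288],[1,0,0],[0,-.288,.958]])  # cam axes in tool
def tipseat(c,uv,zt=5.3):
    o,d=ray(c,uv);tz=c[0].T@MC.T@np.array([0,0,1.]);return seatpt(o+d*((145.8+zt)/1000)/(d@tz))
E
sed -i 's/OFF=\[1.5,-0.4,4.5\]/OFF=[1.5,-0.5,5.3]/' disp.py
python3 - <<'E'
from disp import *
import pickle
c,a,b,t=pickle.load(open('v1.pkl','rb'))
print('tip seat (pic)',tipseat(c,(259,81)).round(1))
for k in range(3):
    c2=cam('wrist');p,R=pose();print('tip now',tipseat(c2,(259,81)).round(1),'via pose',seatpt(p+R.apply([.0875,-.0005,.0053])).round(1),R.as_euler('xyz',degrees=True).round(2))
    bot.camera('wrist')
print(toolR(YAW,LEAN,12).as_euler('xyz',degrees=True))
B,RB=tcp(fromtip((0,67.5,0.5),12,86),12)
plan([(B,RB,3)])
E
```

```text
tip seat (pic) [-28.8  68.5   0.9]
tip now [-29.8  69.1  -0.1] via pose [-30.4  68.    0. ] [139.87  12.05  76.65]
tip now [-29.9  69.2  -0.3] via pose [-30.5  68.1  -0.2] [139.88  12.06  76.67]
tip now [-30.   69.2  -0.5] via pose [-30.5  68.2  -0.4] [139.88  12.07  76.67]
[140.   12.   76.7]
0 [-0.3, 8.0, 6.4] [0.0, 0.0, 0.0]
1 [-0.3, 7.9, 6.3] [0.1, 0.1, 0.0]
2 [-0.3, 8.0, 6.3] [0.0, -0.0, 0.0]
```

Emit:
play_rows:
  increments:
    - {"slide":[-0.2,8,6.2],"angular":[0,0,0],"claw":-1}
    - {"slide":[-0.2,8,6.2],"angular":[0,0,0],"claw":-1}
    - {"slide":[-0.2,8,6.2],"angular":[0,0,0],"claw":-1}
    - {"slide":[0,0,0],"angular":[0,0,0],"claw":-1}
    - {"slide":[0,0,0],"angular":[0,0,0],"claw":-1}
    - {"slide":[0,0,0],"angular":[0,0,0],"claw":-1}

```text
time: 10.7
ee_pos: [0.5132, 0.2445, 0.108]
tcp_rot: [139.9, 12.1, 76.6]
wrist_force: [-0.3, 0.1, -2.5]
opening: 0.046
grasp_force: 68.1
```

```bash
python3 - <<'E'
from disp import *
c=cam('wrist');p,R=pose();s=bot.get_obs()
print('tip now',tipseat(c,(259,81)).round(1),'via pose',seatpt(p+R.apply([.0875,-.0005,.0053])).round(1),R.as_euler('xyz',degrees=True).round(2),s['wrist_force'].round(1),s['time'])
a=bot.camera('wrist');m=hsv(a,(5,170,90),(16,255,255))[:150,240:280];ys,xs=np.nonzero(m);print(ys.min(),xs.min()+240,xs.max()+240)
cv2.imwrite('pics/v2.png',a[:240,:,::-1])
for q in((-35,74,18),(-35,88,18)):print(proj(c,SEAT+Ys.apply(np.array(q)/1000)).round(1))
E
```

```text
tip now [ 0.7 68.5  0.3] via pose [ 0.2 67.5  0.3] [139.91  12.11  76.63] [-0.3  0.1 -2.5] 10.7
82 250 267
[218.9  65.5]
[221.7  22.7]
```

View pics/v2.png

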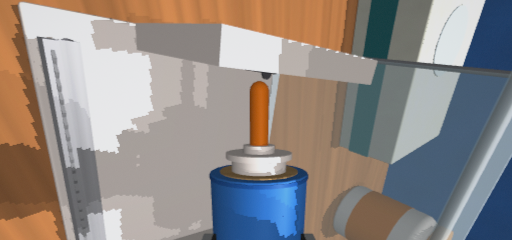

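```bash
python3 - <<'E'
from disp import *
R=toolR(YAW,LEAN,12)
print('seat y in tool',R.inv().apply(Ys.apply([0,1,0])).round(3),'seat x',R.inv().apply(Ys.apply([1,0,0])).round(3),'z',R.inv().apply([0,0,1]).round(3))
E
```

```text
seat y in tool [ 0.978  0.134 -0.159] seat x [0.    0.766 0.643] z [-0.208  0.629 -0.749]
```

Emit:
play_rows:
  increments:
    - {"slide":[4.2,-0.6,0.7],"angular":[0,0,0],"claw":-1}
    - {"slide":[4.2,-0.6,0.7],"angular":[0,0,0],"claw":-1}
    - {"slide":[4.2,-0.6,0.7],"angular":[0,0,0],"claw":-1}
    - {"slide":[0,0,0],"angular":[0,0,0],"claw":-1}
    - {"slide":[0,0,0],"angular":[0,0,0],"claw":-1}

```text
time: 11.25
ee_pos: [0.516, 0.2563, 0.1027]
tcp_rot: [139.9, 12.1, 76.7]
wrist_force: [-0.0, 0.1, -3.8]
opening: 0.0462
grasp_force: 68.2
```

```bash
cat > st.py <<'E'
from disp import *
def st():
    s=bot.get_obs();p,R=pose();print(s['time'],'tcp seat',seatpt(p).round(1),'tip(free)',seatpt(p+R.apply([.0875,-.0005,.0053])).round(1),R.as_euler('xyz',degrees=True).round(2),'F seat',Ys.inv().apply(s['wrist_force']).round(1),'op',round(s['opening'],4))
    a=bot.camera('wrist');m=hsv(a,(5,170,90),(16,255,255))[40:170,240:280];ys,xs=np.nonzero(m);print('orange rows',ys.min()+40,ys.max()+40,len(ys))
    return a
if __name__=='__main__':st()
E
python3 st.py
```

```text
11.25 tcp seat [-3.  -5.  17.7] tip(free) [ 0.1 79.6 -4.9] [139.89  12.09  76.66] F seat [-0.   0.1 -3.8] op 0.0462
orange rows 103 145 712
```

I sent that press with the y and z signs wrong, so the tip went down about 5 mm as well. There's no force, though, and the pin is not displaced. I'll raise it a little and watch the force.

Emit:
play_rows:
  increments:
    - {"slide":[-0.5,1.6,-1.9],"angular":[0,0,0],"claw":-1}
    - {"slide":[0,0,0],"angular":[0,0,0],"claw":-1}
    - {"slide":[0,0,0],"angular":[0,0,0],"claw":-1}

```text
time: 11.6
ee_pos: [0.516, 0.256, 0.1055]
tcp_rot: [139.9, 12.1, 76.6]
wrist_force: [0.4, -0.1, -3.0]
opening: 0.0455
grasp_force: 68.1
```

```bash
python3 st.py; python3 - <<'E'
import cv2
from workcell import bot
from disp import *
a=bot.camera('wrist');b=bot.camera('side');t=bot.camera('top')
o=np.zeros((600,800,3),np.uint8)
o[:360,:400]=cv2.resize(a[20:200,160:360,::-1],(400,360),interpolation=cv2.INTER_CUBIC)
o[:360,400:]=cv2.resize(b[190:280,190:290,::-1],(400,360),interpolation=cv2.INTER_CUBIC)
o[360:,:]=cv2.resize(t[150:210,135:215,::-1],(320,240),interpolation=cv2.INTER_CUBIC)[:, :1] if 0 else 0
o[360:,:320]=cv2.resize(t[150:210,135:215,::-1],(320,240),interpolation=cv2.INTER_CUBIC)
cv2.imwrite('pics/v3.png',o)
E
```

```text
11.6 tcp seat [-2.8 -5.3 20.5] tip(free) [ 0.3 79.4 -2. ] [139.88  12.07  76.63] F seat [ 0.4 -0.  -3. ] op 0.0455
orange rows 102 145 756
```

View pics/v3.png

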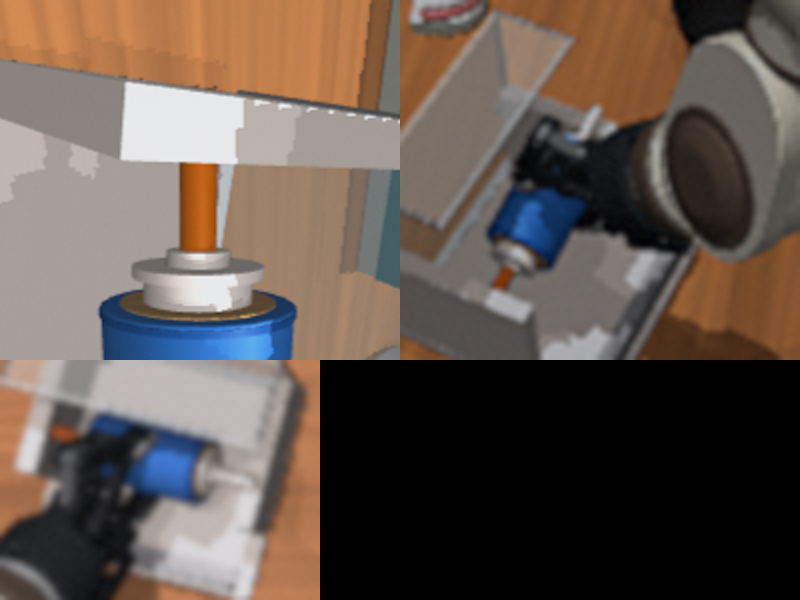

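The tip is past the inner face of the left cheek: the pin is hidden by the cheek at row 102, the collar has not shifted, and there is no force. It is in the recess. I press on in steps.

Emit:
play_rows:
  increments:
    - {"slide":[4,0.6,0.2],"angular":[0,0,0],"claw":-1}
    - {"slide":[3,0,0],"angular":[0,0,0],"claw":-1}
    - {"slide":[3,0,0],"angular":[0,0,0],"claw":-1}
    - {"slide":[0,0,0],"angular":[0,0,0],"claw":-1}
    - {"slide":[0,0,0],"angular":[0,0,0],"claw":-1}

```text
time: 12.3
ee_pos: [0.5188, 0.2653, 0.1034]
tcp_rot: [139.9, 12.1, 76.6]
wrist_force: [-1.2, -2.2, -1.0]
opening: 0.0457
grasp_force: 68.3
```

```bash
python3 st.py
```

```text
12.3 tcp seat [-2.3  4.4 18.4] tip(free) [ 0.9 89.1 -4.2] [139.89  12.12  76.63] F seat [-0.7 -2.4 -1. ] op 0.0457
orange rows 125 159 580
```

Emit:
play_rows:
  increments:
    - {"slide":[3,0,0],"angular":[0,0,0],"claw":-1}
    - {"slide":[3,0,0],"angular":[0,0,0],"claw":-1}
    - {"slide":[3,0,0],"angular":[0,0,0],"claw":-1}
    - {"slide":[3,0,0],"angular":[0,0,0],"claw":-1}
    - {"slide":[0,0,0],"angular":[0,0,0],"claw":-1}
    - {"slide":[0,0,0],"angular":[0,0,0],"claw":-1}

```text
time: 12.95
ee_pos: [0.5215, 0.2759, 0.1009]
tcp_rot: [139.9, 12.2, 76.6]
wrist_force: [-2.5, -9.3, 0.6]
opening: 0.0459
grasp_force: 68.8
```

```bash
python3 st.py
```

```text
12.95 tcp seat [-2.1 15.3 15.9] tip(free) [ 1.1 99.9 -6.9] [139.85  12.22  76.57] F seat [-0.3 -9.6  0.6] op 0.0459
orange rows 149 159 164
```

Emit:
play_rows:
  increments:
    - {"slide":[3,0,0],"angular":[0,0,0],"claw":-1}
    - {"slide":[2.5,0,0],"angular":[0,0,0],"claw":-1}
    - {"slide":[0,0,0],"angular":[0,0,0],"claw":-1}
    - {"slide":[0,0,0],"angular":[0,0,0],"claw":-1}

```text
time: 13.4
ee_pos: [0.5226, 0.2805, 0.0998]
tcp_rot: [139.8, 12.3, 76.5]
wrist_force: [-3.7, -12.1, 2.5]
opening: 0.0459
grasp_force: 69.0
```

```bash
python3 st.py; python3 - <<'E'
from disp import *
# swing: rotate from phi 12 to 0 about the orange tip; pivot at distance l from TCP along tool x (zt below)
p,R=pose();s=bot.get_obs()
for l in(65.5,):
    T=p+R.apply(np.array([l,-.5,5.3])/1000);print('tip est',seatpt(T).round(1))
    P,Q=p,R
    out=[]
    for phi in(10,8,6,4,2,0):
        Rn=toolR(YAW,LEAN,phi);pn=T-Rn.apply(np.array([l,-.5,5.3])/1000);out.append((pn,Rn,1))
    plan(out)
E
```

```text
13.4 tcp seat [-2.  20.1 14.8] tip(free) [  1.2 104.6  -8.1] [139.84  12.28  76.54] F seat [ -0.8 -12.6   2.5] op 0.0459
tip est [ 1.2 83.1 -3.4]
0 [-0.1, -1.5, 2.1] [0.1, 1.9, 1.3]
1 [-0.1, -1.5, 1.8] [0.0, 1.5, 1.3]
2 [-0.2, -1.5, 1.7] [0.0, 1.5, 1.3]
3 [-0.1, -1.4, 1.8] [0.0, 1.5, 1.3]
4 [-0.1, -1.5, 1.7] [0.0, 1.6, 1.3]
5 [-0.1, -1.5, 1.8] [0.0, 1.5, 1.3]Traceback (most recent call last):
  File "st.py", line 6, in <module>
    if __name__=='__main__':st()
                            ~~^^
  File "st.py", line 4, in st
    a=bot.camera('wrist');m=hsv(a,(5,170,90),(16,255,255))[40:170,240:280];ys,xs=np.nonzero(m);print('orange rows',ys.min()+40,ys.max()+40,len(ys))
                                                                                                                   ~~~~~~^^
    return umr_minimum(a, axis, None, out, keepdims, initial, where)
ValueError: zero-size array to reduction operation minimum which has no identity
```

Emit:
play_rows:
  increments:
    - {"slide":[-0.2,-1,1.4],"angular":[0,1.8,1.3],"claw":-1}
    - {"slide":[-0.1,-1.5,1.8],"angular":[0,1.6,1.3],"claw":-1}
    - {"slide":[0,0,0],"angular":[0,0,0],"claw":-1}
    - {"slide":[0,0,0],"angular":[0,0,0],"claw":-1}

```text
time: 13.85
ee_pos: [0.5223, 0.2789, 0.0955]
tcp_rot: [139.9, 8.0, 76.7]
wrist_force: [-4.8, -13.1, 0.0]
opening: 0.0462
grasp_force: 68.7
```

```bash
cat > st.py <<'E'
from disp import *
def st(l=65.5):
    s=bot.get_obs();p,R=pose();print(s['time'],'tcp seat',seatpt(p).round(1),'tip@%g'%l,seatpt(p+R.apply(np.array([l,-.5,5.3])/1000)).round(1),R.as_euler('xyz',degrees=True).round(2),'F seat',Ys.inv().apply(s['wrist_force']).round(1),'Tq',Ys.inv().apply(s['torque']).round(2),'op',round(s['opening'],4))
    u=Ys.inv().apply(R.apply([1,0,0]));print('axis seat deg: tilt',np.degrees(np.arcsin(-u[2])).round(2),'yaw',np.degrees(np.arctan2(-u[0],u[1])).round(2))
if __name__=='__main__':st()
E
python3 st.py
```

```text
13.85 tcp seat [-2.  18.5 10.5] tip@65.5 [ 1.  82.7 -3. ] [139.9    8.02  76.72] F seat [ -1.7 -13.9   0. ] Tq [-1.92  0.78 -1.82] op 0.0462
axis seat deg: tilt 8.02 yaw 0.02
```

Emit:
play_rows:
  increments:
    - {"slide":[-0.1,-1.5,1.8],"angular":[0,1.6,1.3],"claw":-1}
    - {"slide":[-0.1,-1.4,1.6],"angular":[0,1.6,1.3],"claw":-1}
    - {"slide":[-0.1,-1.4,1.6],"angular":[0,1.5,1.3],"claw":-1}
    - {"slide":[-0.1,-1.2,1.4],"angular":[0,1.5,1.3],"claw":-1}
    - {"slide":[0,0,0],"angular":[0,0,0],"claw":-1}
    - {"slide":[0,0,0],"angular":[0,0,0],"claw":-1}

```text
time: 14.45
ee_pos: [0.5217, 0.2776, 0.0864]
tcp_rot: [139.9, -0.0, 76.7]
wrist_force: [-4.3, -12.3, -1.4]
opening: 0.0458
grasp_force: 68.7
```

```bash
python3 st.py; python3 - <<'E'
from disp import *
import pickle
a=bot.camera('wrist');b=bot.camera('side');t=bot.camera('top');pickle.dump((cam('wrist'),a,b,t),open('v4.pkl','wb'))
# white pin in the top picture near expectation
ct=cam('top');p,R=pose()
for k in(-46,-60,-83):
    print(k,proj(ct,SEAT+Ys.apply(np.array([0,k+12,0])/1000)).round(1))
g=cv2.cvtColor(t,cv2.COLOR_RGB2GRAY);print(g[172:190,184:202])
E
```

```text
14.45 tcp seat [-2.3 17.1  1.4] tip@65.5 [ 0.7 82.6 -2.9] [ 1.3994e+02 -3.0000e-02  7.6710e+01] F seat [ -1.3 -13.   -1.4] Tq [-2.03  0.94 -1.69] op 0.0458
axis seat deg: tilt -0.03 yaw 0.01
-46 [183.7 176.4]
-60 [188.3 177.6]
-83 [195.8 179.6]
[[127 114 117 146 158 160 160 159 158 160 162 160 165 169 170 166 162 163]
 [131 107 112 144 160 161 161 161 160 159 158 158 157 162 163 164 163 164]
 [141 115 116 143 159 165 167 166 163 161 161 160 161 165 167 169 168 162]
 [145 129 125 141 154 168 173 174 170 168 166 163 166 174 178 179 178 164]
 [147 143 140 143 151 160 168 170 171 175 173 169 172 179 184 185 182 161]
 [148 152 155 158 161 161 160 158 162 169 168 167 172 181 185 184 178 153]
 [143 147 156 162 167 166 165 162 162 162 158 155 166 179 185 184 173 141]
 [130 133 146 155 159 162 161 165 168 168 160 158 169 180 185 184 168 127]
 [117 133 150 157 156 154 153 156 159 163 163 167 180 186 186 181 160 113]
 [122 144 158 166 166 163 161 161 156 156 161 178 194 197 192 179 147 100]
 [142 156 165 175 179 179 178 176 171 168 175 193 207 209 204 182 137  88]
 [162 166 169 178 183 183 184 183 183 180 189 203 213 214 211 187 133  82]
 [178 176 175 181 183 185 185 184 185 187 196 208 213 215 211 184 127  78]
 [183 183 181 183 184 184 184 185 184 189 199 210 215 214 203 168 110  74]
 [185 184 184 186 185 185 184 184 185 191 203 213 214 213 194 148  94  71]
 [185 185 187 191 191 187 186 184 185 193 206 214 215 211 187 132  84  69]
 [191 187 192 201 204 198 191 188 188 195 208 215 214 206 175 119  77  69]
 [201 192 194 207 211 209 204 197 196 202 210 214 214 202 163 107  73  71]]
```

Swung level with no obstruction. Now I back off toward the right cheek, watching whether the spring force falls smoothly, which would mean the white tip is entering its recess.

Emit:
play_rows:
  increments:
    - {"slide":[-2,0,0],"angular":[0,0,0],"claw":-1}
    - {"slide":[-2,0,0],"angular":[0,0,0],"claw":-1}
    - {"slide":[0,0,0],"angular":[0,0,0],"claw":-1}
    - {"slide":[0,0,0],"angular":[0,0,0],"claw":-1}

```text
time: 15.0
ee_pos: [0.521, 0.2744, 0.0865]
tcp_rot: [140.0, -0.1, 76.8]
wrist_force: [-3.2, -10.8, -2.1]
opening: 0.0461
grasp_force: 68.5
```

```bash
python3 st.py
```

```text
15.0 tcp seat [-2.3 13.7  1.5] tip@65.5 [ 0.7 79.2 -2.8] [ 1.3995e+02 -7.0000e-02  7.6750e+01] F seat [ -0.6 -11.3  -2.1] Tq [-1.76  0.94 -1.5 ] op 0.0461
axis seat deg: tilt -0.07 yaw 0.05
```

Emit:
play_rows:
  increments:
    - {"slide":[-2,0,0],"angular":[0,0,0],"claw":-1}
    - {"slide":[-2,0,0],"angular":[0,0,0],"claw":-1}
    - {"slide":[0,0,0],"angular":[0,0,0],"claw":-1}
    - {"slide":[0,0,0],"angular":[0,0,0],"claw":-1}

```text
time: 15.4
ee_pos: [0.5201, 0.271, 0.0866]
tcp_rot: [140.0, -0.1, 76.8]
wrist_force: [-3.2, -7.8, -2.5]
opening: 0.0454
grasp_force: 68.4
```

```bash
python3 st.py
```

```text
15.4 tcp seat [-2.3 10.2  1.6] tip@65.5 [ 0.6 75.7 -2.6] [ 1.3996e+02 -1.2000e-01  7.6780e+01] F seat [-1.3 -8.3 -2.5] Tq [-1.35  0.98 -1.12] op 0.0454
axis seat deg: tilt -0.12 yaw 0.08
```

Emit:
play_rows:
  increments:
    - {"slide":[-2,0,0],"angular":[0,0,0],"claw":-1}
    - {"slide":[-2,0,0],"angular":[0,0,0],"claw":-1}
    - {"slide":[0,0,0],"angular":[0,0,0],"claw":-1}
    - {"slide":[0,0,0],"angular":[0,0,0],"claw":-1}

```text
time: 15.8
ee_pos: [0.5193, 0.2675, 0.0868]
tcp_rot: [140.0, -0.2, 76.8]
wrist_force: [-1.2, -5.8, -3.7]
opening: 0.0461
grasp_force: 68.2
```

```bash
python3 st.py
```

```text
15.8 tcp seat [-2.3  6.7  1.8] tip@65.5 [ 0.6 72.2 -2.4] [139.96  -0.17  76.81] F seat [ 0.2 -5.9 -3.7] Tq [-0.96  1.12 -0.76] op 0.0461
axis seat deg: tilt -0.17 yaw 0.11
```

Emit:
play_rows:
  increments:
    - {"slide":[-2,0,0],"angular":[0,0,0],"claw":-1}
    - {"slide":[-2,0,0],"angular":[0,0,0],"claw":-1}
    - {"slide":[0,0,0],"angular":[0,0,0],"claw":-1}
    - {"slide":[0,0,0],"angular":[0,0,0],"claw":-1}

```text
time: 16.2
ee_pos: [0.5185, 0.2645, 0.087]
tcp_rot: [140.0, -0.3, 76.9]
wrist_force: [0.0, -0.7, -6.3]
opening: 0.0459
grasp_force: 67.2
```

```bash
python3 st.py
```

```text
16.2 tcp seat [-2.4  3.6  2. ] tip@65.5 [ 0.4 69.1 -2.1] [139.98  -0.27  76.87] F seat [ 0.2 -0.7 -6.3] Tq [0.01 1.42 0.  ] op 0.0459
axis seat deg: tilt -0.27 yaw 0.17
```

Spring load has gone over to the cheeks (Fy about 0 and roll home). I relax the vertical load, then open.

Emit:
play_rows:
  increments:
    - {"slide":[0,-0.8,0.9],"angular":[0,0,0],"claw":-1}
    - {"slide":[0,0,0],"angular":[0,0,0],"claw":-1}
    - {"slide":[0,0,0],"angular":[0,0,0],"claw":0.6}
    - {"slide":[0,0,0],"angular":[0,0,0],"claw":0.9}
    - {"slide":[0,0,0],"angular":[0,0,0],"claw":0.9}
    - {"slide":[0,0,0],"angular":[0,0,0],"claw":0.9}
    - {"slide":[0,0,0],"angular":[0,0,0],"claw":0.9}

```text
time: 16.9
ee_pos: [0.5188, 0.2645, 0.0865]
tcp_rot: [139.9, -0.3, 76.9]
wrist_force: [-0.3, -0.4, -0.0]
opening: 0.0812
grasp_force: 0.0
```

```bash
python3 st.py; python3 - <<'E'
from disp import *
a=bot.camera('wrist');c=cam('wrist');p,R=pose()
m=hsv(a,(100,120,50),(125,255,255));print(sorted(blobs(m,100),key=lambda b:-b[1][4])[:2])
m=hsv(a,(5,170,90),(16,255,255));print([b for b in blobs(m,20) if b[0][1]<200])
print('roll expected',proj(c,SEAT).round(1),[proj(c,SEAT+Ys.apply([0,k/1000,0])).round(1).tolist() for k in(42,-42)])
E
```

```text
16.9 tcp seat [-2.1  3.6  1.5] tip@65.5 [ 0.8 69.2 -2.5] [139.91  -0.3   76.85] F seat [-0.2 -0.5 -0. ] Tq [-0.01  0.56  0.  ] op 0.0812
axis seat deg: tilt -0.3 yaw 0.15
[([257.8, 248.9], [209, 167, 99, 164, 13086]), ([484.5, 43.6], [454, 0, 58, 88, 4577])]
[([258.4, 138.7], [250, 121, 18, 37, 652])]
roll expected [260.1 246. ] [[260.0, 177.5], [260.1, 305.2]]
```

Released: the roll stays at its expected place. Backing straight out along the tool.

Emit:
play_rows:
  increments:
    - {"slide":[0,0,-8],"angular":[0,0,0],"claw":0.9}
    - {"slide":[0,0,-15],"angular":[0,0,0],"claw":0.9}
    - {"slide":[0,0,-20],"angular":[0,0,0],"claw":0.9}
    - {"slide":[0,0,-25],"angular":[0,0,0],"claw":0.9}
    - {"slide":[0,0,-25],"angular":[0,0,0],"claw":0.9}
    - {"slide":[0,0,-25],"angular":[0,0,0],"claw":0.9}
    - {"slide":[0,0,0],"angular":[0,0,0],"claw":0.9}
    - {"slide":[0,0,0],"angular":[0,0,0],"claw":0.9}

```text
time: 17.75
ee_pos: [0.4446, 0.2818, 0.177]
tcp_rot: [139.9, -0.3, 76.9]
wrist_force: [0.0, 0.2, -0.7]
opening: 0.081
grasp_force: 0.0
```

```bash
python3 - <<'E'
from disp import *
s=bot.get_obs();print(s['time'],s['ee_pos'].round(3),s['wrist_force'].round(1))
for k in range(2):
    c=cam('wrist');a=bot.camera('wrist')
    m=hsv(a,(100,120,50),(125,255,255));print(sorted(blobs(m,100),key=lambda b:-b[1][4])[:2])
    m=hsv(a,(5,170,90),(16,255,255));print([b for b in blobs(m,20) if b[0][1]<220])
    print('roll expected',[proj(c,SEAT+Ys.apply([0,q/1000,0])).round(1).tolist() for q in(74,42,0,-42,-74)])
    mb=hsv(a,(100,120,50),(125,255,255))
    for v in(150,170,190,210):
        u=np.flatnonzero(mb[v,200:320])+200;print(v,u.min() if len(u) else 0,u.max() if len(u) else 0,end=' | ')
    print()
E
```

```text
17.75 [0.445 0.282 0.177] [ 0.   0.2 -0.7]
[([459.8, 152.8], [384, 0, 128, 345, 32132]), ([258.0, 191.1], [231, 146, 55, 92, 4482])]
[([258.2, 127.3], [254, 118, 10, 20, 186])]
roll expected [[259.0, 116.2], [259.0, 150.5], [259.1, 192.1], [259.1, 230.3], [259.2, 257.4]]
150 231 285 | 170 232 284 | 190 232 283 | 210 233 283 | 
[([460.3, 153.0], [384, 0, 128, 345, 31864]), ([258.5, 190.8], [232, 146, 55, 91, 4506])]
[([259.1, 126.8], [255, 117, 10, 21, 194])]
roll expected [[259.6, 115.6], [259.6, 150.0], [259.6, 191.8], [259.6, 230.1], [259.7, 257.2]]
150 232 286 | 170 232 285 | 190 233 284 | 210 233 283 |
```

```bash
python3 -c "
from workcell import bot
print(bot.job_done())"
```

```text
the job is handed in; nothing more can be done
None
```

The blue roll is fitted between the dispenser's cheeks with the orange end in the left recess, the gripper has let go and moved clear, and the job was handed in at about 18 s; the hand-in call returned no verdict.

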